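# Swap the containers back onto their own trays

### The job

The four finishing containers have been put back on each other's trays: swap them round so that the thickest stands on the largest tray, the next thickest on the next largest, and so on down to the thin glue tube on the smallest. Use a bare spot of the bench to park one meanwhile, and set each down upright in the middle of its tray without dropping it or knocking it over. Leave the sanding block and the cork block where they are.

Things in the scene. Friction and masses are not known exactly. Their poses are not given: they have to be found in the camera images.
- glue_tube: white glue tube standing on its base, the thinnest container: body 25 mm in diameter and 58 mm tall, then a thin nozzle 10 mm in diameter up to 88 mm; about 30 g. Origin: centre of its underside, z up along its axis; round, so yaw is of no matter.
- varnish: little black varnish bottle with a black cap, second thinnest: body 39 mm in diameter to 79 mm height, cap 32 mm in diameter to 96 mm; about 110 g. Origin: centre of its underside, z up along its axis; round, so yaw is of no matter.
- tub: white plastic tub with a white lid, second thickest: body 49 mm in diameter to 80 mm height, lid 52 mm in diameter from 80 to 100 mm height (it can be gripped round the lid); about 120 g. Origin: centre of its underside, z up along its axis; round, so yaw is of no matter.
- jar: brown-orange jar with a wide blue lid, the thickest: body 62 mm in diameter to 63 mm height, lid 66 mm in diameter from 63 to 85 mm height (it can be gripped round the lid); about 180 g. Origin: centre of its underside, z up along its axis; round, so yaw is of no matter.
- tray_s: smallest of four plain round wooden trays fixed to the bench, outside diameter 90 mm. Flat floor 6 mm above the bench, inside a rim 4 mm thick whose top is 10 mm above the bench. Origin: centre of its underside, on the bench top; z up
- tray_m: second smallest of four plain round wooden trays fixed to the bench, outside diameter 108 mm. Flat floor 6 mm above the bench, inside a rim 4 mm thick whose top is 10 mm above the bench. Origin: centre of its underside, on the bench top; z up
- tray_l: second largest of four plain round wooden trays fixed to the bench, outside diameter 126 mm. Flat floor 6 mm above the bench, inside a rim 4 mm thick whose top is 10 mm above the bench. Origin: centre of its underside, on the bench top; z up
- tray_xl: largest of four plain round wooden trays fixed to the bench, outside diameter 144 mm. Flat floor 6 mm above the bench, inside a rim 4 mm thick whose top is 10 mm above the bench. Origin: centre of its underside, on the bench top; z up
- sander: bystander, loose: dark hand sanding block, 50 x 103 x 38 mm, lying on the bench behind the trays (away from the robot), right of the middle. Left of it, the strip of bench behind the trays (x 0.58 to 0.66, y -0.1 to 0.3) is clear but for flat paper, a wad of tissue and cable ends that do not hinder anything: a place to park a container. Origin: centre of its underside; its y axis is its long side
- cork: bystander, loose: upright brown cork block, 70 x 50 x 95 mm, farther back than the sanding block. Origin: centre of its underside, z up
Not all that is in view belongs to the job. Leave any orange or yellow look-alike of the varnish alone.

How it is judged:
At the end, for the whole second after the job is handed in: Each container stands upright (within 0.1 rad), released and at rest on the floor of its own tray, within 15 mm of its centre: glue tube smallest, varnish bottle second smallest, white tub second largest, jar largest. Sanding and cork blocks within 20 mm of where they were (horizontal distance between glue_tube and tray_s below 0.015 m and z of glue_tube in the frame of tray_s between 0.003 and 0.01 m and angle between each of glue_tube, varnish, tub, jar's own z axis and vertical below 0.1 rad and linear speed of each of glue_tube, varnish, tub, jar below 0.02 m/s and horizontal distance between varnish and tray_m below 0.015 m and z of varnish in the frame of tray_m between 0.003 and 0.01 m and horizontal distance between tub and tray_l below 0.015 m and z of tub in the frame of tray_l between 0.003 and 0.01 m and horizontal distance between jar and tray_xl below 0.015 m and z of jar in the frame of tray_xl between 0.003 and 0.01 m and distance of each of sander, cork from where it was at the start of the episode below 0.02 m); the robot touches nothing.
It fails at once if a container is tipped over (angle between any of glue_tube, varnish, tub, jar's own z axis and vertical above 0.6 rad).
It fails at once if a container is let go more than 5 cm above the bench ((height (world z) of glue_tube above 0.05 m and contact force between the fingers and glue_tube below 0.02 N) or (height (world z) of varnish above 0.05 m and contact force between the fingers and varnish below 0.02 N) or (height (world z) of tub above 0.05 m and contact force between the fingers and tub below 0.02 N) or (height (world z) of jar above 0.05 m and contact force between the fingers and jar below 0.02 N)).
It fails at once if the sanding block or the cork block is moved more than 2 cm (distance of any of sander, cork from where it was at the start of the episode above 0.02 m).
It also fails if it takes over 136 s, if anything falls off the work surface, if the arm or the gripper's body presses on something with over 40 N, if the wrist force passes 120 N, or if a joint passes its speed limit or range.

### The arm

A 6-joint arm with a two-finger parallel gripper is mounted at the origin on a cart in front of the work surface, level with it; the furniture and walls round the work are solid. World frame = base frame: x ahead of the robot, y to its left, z up, the work surface at z = 0. Lengths are in m, angles in rad, forces in N, time in s.
With the tool pointing down it reaches from about 0.2 to 0.875 m from the base axis. Payload 3.4 kg.
Tool frame: the origin (TCP) lies on the mounting face of the last link; the fingertips stand 199 mm ahead of it and the grasp point (between the pads) lies 180 mm ahead of it (ctrl.grip_point_offset is the z of the grasp point in the tool frame, in m); z points along the fingers, y is the line along which they close (so a half turn about z gives the same grasp; the last joint's range is limited). The gripper opens to 94 mm and grips with 3 to 60 N. Pads are 16 mm wide; open, the fingers measure 119 mm over their backs; the gripper's body (75 mm by 177 mm) begins 78 mm behind the grasp point.
Start: joints at [1.153, 0.276, 1.505, -0, 1.361, -0.121], TCP at [0.168, 0.55, 0.405] pointing down, gripper open.
Joint ranges: [-2.89, 2.89], [-0.75, 2.08], [0.22, 2.7], [-1.18, 4.32], [0.11, 2.71], [-2.7, 2.7]. Speed limits (rad/s): [2.57, 2.57, 3.14, 3.14, 3.14, 3.14].

### API

Orientations are given as a rotation vector (axis times angle).
In Python, from station import read_state, grab_frame, camera_info, workorder, ctrl gives the robot as it stands.
- The arm moves only by the shell command python3 -m jog 'ROWS' [OPENING] [FORCE]. ROWS is JSON, a list that holds one entry, the list of rows, each a list of 6 numbers: the shift along the tool's x, y, z in cm, then the turn, a rotation vector about the tool's x, y, z in rad. A call has 1 to 20 rows; each row shifts and turns the commanded pose from where the row before left it, along the tool's axes as they then stand; what a row does not reach is not made up. A row lasts 1/8 s, in which the tool goes at most 62.5 mm and 10.7 degrees, less where a joint would pass 70% of its speed; a pose out of reach is approached as far as the arm can. A call is refused whole if a number of a shift passes 6.25 or a number of a turn 0.188, either way. A call with a gripper value outside its range is refused whole. OPENING is the closure, from -1 (fully open) to 1 (shut), set as the call begins (- or left out, the last holds). The fingers move at their own pace and stop on an object; FORCE is the grip in N (left out, the last holds). Time passes only in rows, so rows that do not move let the fingers close. It gives the time, the measured TCP pose, the force, the opening and the grip force at its end, in the units of the state.
- read_state(): the state, without advancing time (a new reading comes with each control period).
- grab_frame(name): name is "scene" or "top" or "wrist"; returns the picture (420x560x3 uint8, red, green, blue); there is no depth.
- camera_info(name): a dict with "fovy" (degrees; the focal length in pixels is half the picture's height over the tangent of half this angle, whatever the lens; pixels are square), "cx", "cy" (the principal point, pixels), "k1" (the pictures are not rectified: a ray, as slopes to the right and down, at radius r is drawn at 1 + k1 r^2 times it, then the intrinsics apply), "eye" and "attitude" of the camera in the world. Camera axes: x right, y down, z forward; pixel columns grow to the right and rows downward; lengths in m; the calibration is good to about 2 mm. A picture is of the moment at which its call begins: read the wrist's pose just before it. camera_info takes no time and is no camera call; for the wrist camera it gives the pose at the moment of the call.
- workorder.close_job(): hands the job in; it is judged then, once.
The state is a dict: "time": time; "joints": joint angles; "qd": joint speeds; "tau": joint torques, N m; "tool_pos": TCP position; "eef_rot": TCP orientation; "wrist_force": force on the tool from outside, world axes, zero at the start; "ft_torque": the same for the moment, N m; "grip_width": finger opening in m; "grip_force": force on a finger pad.
Only numpy, scipy, OpenCV 4.12 (cv2) and the standard library are available. Lean on these libraries where they do the work, as an engineer would, in place of code of your own. Each camera call takes 0.05 s, during which the arm holds its last target. There are 200 camera calls.

## Working session

There is one attempt and no reset: what is moved stays moved. The work goes in short steps, Python scripts to look and compute and a shell command to move; the robot and the scene stay as the last step left them, time stands still between calls to the robot, and variables do not carry over. Pictures are saved under pics/ and viewed, at most 14 in all, crops included, and the job is handed in when it is done.

```bash
mkdir -p pics; ls
python3 - <<'E'
from station import *
import cv2
for n in ("scene","top"):
    f=grab_frame(n); cv2.imwrite(f"pics/{n}0.png",f[:,:,::-1]); print(n,camera_info(n))
print(read_state()); print(camera_info("wrist"),ctrl.grip_point_offset)
E
```

```text
pics
scene {'fovy': 53.11100767576822, 'cx': 280.13511623561584, 'cy': 212.1886682586387, 'k1': -0.01877738481006709, 'eye': array([-0.172317  , -0.44710409,  0.71895721]), 'attitude': array([-1.96344463,  1.0943301 , -0.54333361])}
top {'fovy': 53.35242140504922, 'cx': 277.62297979544564, 'cy': 220.0876846108123, 'k1': -0.10189173859935974, 'eye': array([0.47755009, 0.04638394, 1.19307879]), 'attitude': array([-2.14868433,  2.1845182 , -0.13040091])}
{'time': 0.1, 'joints': array([ 1.15300574e+00,  2.76534285e-01,  1.50598223e+00,  3.77268756e-05,
        1.36074029e+00, -1.20996465e-01]), 'qd': array([-8.86260541e-04, -2.20313613e-03, -2.36821354e-03, -7.73698487e-06,
        8.01315280e-04,  4.11052015e-05]), 'tau': array([ 1.76635906e-03, -4.05454767e+01, -2.37779510e+01,  7.02028954e-02,
        3.00641055e-02, -4.15484078e-05]), 'tool_pos': array([0.16808301, 0.54969119, 0.40389923]), 'eef_rot': array([-4.64435286e-01, -3.10658847e+00,  2.50395707e-03]), 'wrist_force': array([-0.01967658,  0.2253507 , -0.02079296]), 'ft_torque': array([ 0.02319191, -0.0438903 , -0.05969507]), 'grip_force': 0.0, 'grip_width': 0.09414993947594841}
{'fovy': 64.57749417586427, 'cx': 283.60598499249426, 'cy': 210.9564212001972, 'k1': -0.011645080851079301, 'eye': array([0.10500439, 0.56921353, 0.38390789]), 'attitude': array([2.36777073, 1.75325088, 0.20454229])} 0.1804
```

View pics/top0.png

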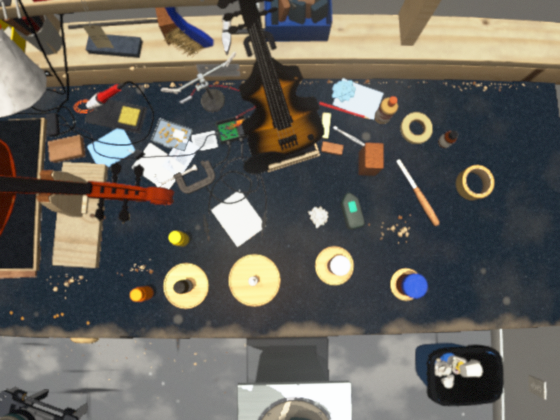

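View pics/scene0.png

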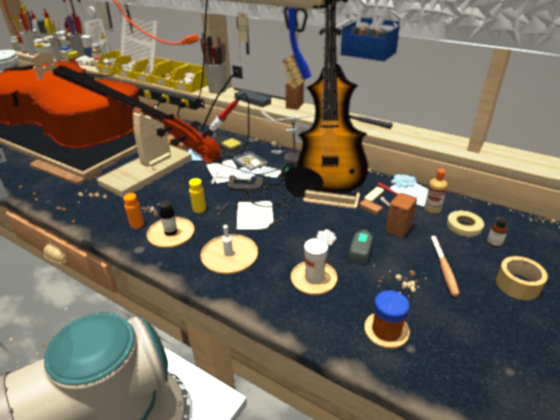

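The top view shows the trays, left to right: L at (186,286) with the varnish, XL at (254,280) with the glue tube, M at (334,265) with the tub, and S at (405,284) with the jar. So the job is two swaps, varnish with tub and glue with jar. Next I'll measure positions.

```bash
cat > h.py <<'E'
import numpy as np, cv2
from scipy.spatial.transform import Rotation as R
from scipy.optimize import least_squares
from station import *
def K(c,H=420):
    f=H/2/np.tan(np.radians(c["fovy"])/2); return np.array([[f,0,c["cx"]],[0,f,c["cy"]],[0,0,1.]]),np.array([c["k1"],0,0,0,0.])
def plane(c,px,z):
    k,d=K(c); u=cv2.undistortPoints(np.asarray(px,float).reshape(-1,1,2),k,d).reshape(-1,2)
    r=R.from_rotvec(c["attitude"]).apply(np.c_[u,np.ones(len(u))]); e=c["eye"]
    return (e+r*((z-e[2])/r[:,2])[:,None])[:,:2]
def proj(c,P):
    k,d=K(c); Rm=R.from_rotvec(c["attitude"]).inv()
    return cv2.projectPoints(np.atleast_2d(P).astype(float),Rm.as_matrix(),-Rm.apply(c["eye"]),k,d)[0].reshape(-1,2)
def fitc(p,r,c0=None):
    c0=p.mean(0) if c0 is None else c0
    s=least_squares(lambda c:np.hypot(*(p-c).T)-r,c0,loss="cauchy",f_scale=.001)
    return s.x, np.median(abs(s.fun))
E
cat > m.py <<'E'
from h import *
c=camera_info("top"); f=cv2.imread("pics/top0.png"); hsv=cv2.cvtColor(f,cv2.COLOR_BGR2HSV)
wood=cv2.inRange(hsv,(10,50,120),(30,255,255))
big=cv2.resize(f[220:320,120:440],None,fx=2.5,fy=2.5,interpolation=cv2.INTER_CUBIC)
def draw(xy,z,r,col):
    t=np.linspace(0,2*np.pi,60); q=proj(c,np.c_[xy[0]+r*np.cos(t),xy[1]+r*np.sin(t),0*t+z])
    cv2.polylines(big,[np.int32((q-[120,220])*2.5+1)],True,col,1)
for n,(u,v),r in (("l",(186,286),.063),("xl",(254,280),.072),("m",(334,265),.054),("s",(405,284),.045)):
    m=np.zeros_like(wood); cv2.circle(m,(u,v),36,255,-1); m&=wood
    cs=max(cv2.findContours(m,0,cv2.CHAIN_APPROX_NONE)[0],key=cv2.contourArea).reshape(-1,2)
    xy,res=fitc(plane(c,cs,.01),r); print("tray",n,xy.round(4),res.round(4)); draw(xy,.01,r,(0,0,255))
white=cv2.inRange(hsv,(0,0,150),(180,60,255)); blue=cv2.inRange(hsv,(100,120,60),(130,255,255)); dark=cv2.inRange(hsv,(0,0,0),(180,255,70))
for n,(u,v),mk,z,r,w in (("varnish",(182,286),dark,.096,.016,14),("glue",(254,281),white,.088,.005,8),("tub",(340,265),white,.1,.026,20),("jar",(415,286),blue,.085,.033,22)):
    m=np.zeros_like(wood); cv2.circle(m,(u,v),w,255,-1); m&=mk
    cs=max(cv2.findContours(m,0,cv2.CHAIN_APPROX_NONE)[0],key=cv2.contourArea).reshape(-1,2)
    xy,res=fitc(plane(c,cs,z),r); print(n,xy.round(4),res.round(4),cs.mean(0),len(cs)); draw(xy,z,r,(0,255,0))
cv2.imwrite("pics/fit.png",big)
E
python3 m.py
```

```text
tray l [0.4308 0.2994] 0.001
tray xl [0.4441 0.1061] 0.0011
tray m [ 0.4808 -0.1205] 0.001
tray s [ 0.4233 -0.3231] 0.0013
varnish [0.4321 0.2896] 0.0016 [184.5    285.8125] 32
glue [0.4406 0.1128] 0.0084 [252.28 280.76] 25
tub [ 0.4805 -0.1231] 0.0006 [339.62068966 265.0862069 ] 58
jar [ 0.422  -0.3266] 0.0015 [415.02739726 285.35616438] 73
```

View pics/fit.png

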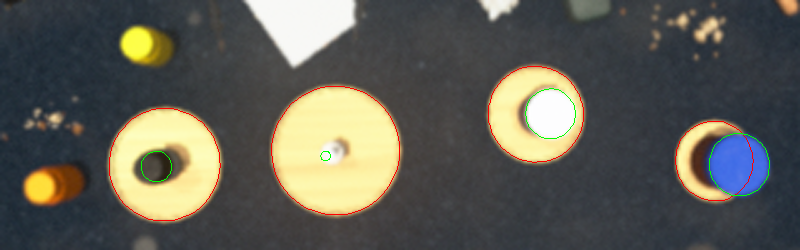

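The tray circles fit well, as do the tub and jar lids. The cap fit on the varnish (crop 156,166) and the glue nozzle fit (crop 326,156) are rough, so I'll refine those two with the wrist camera.

```bash
cat > to.py <<'E'
# usage: to.py x y z(grasp point): shift in tool axes (cm) and turn to reach it pointing straight down
import sys; from h import *
s=read_state(); Rt=R.from_rotvec(s["eef_rot"]); g=np.array(s["tool_pos"])+Rt.apply([0,0,ctrl.grip_point_offset])
des=R.from_matrix(np.array([[-1,0,0],[0,1,0],[0,0,-1.]]))
t=[float(v) for v in sys.argv[1:4]]
print("t %.2f"%s["time"],"grasp",g.round(4),"w",round(float(s["grip_width"]),4),"gf",round(float(s["grip_force"]),2))
if t: print("world d cm",((t-g)*100).round(2),"tool d",(Rt.inv().apply(np.array(t)-g)*100).round(2),"turn",(Rt.inv()*des).as_rotvec().round(3))
E
python3 to.py .432 .297 .20; python3 -m jog '[[[0,0,0,0,0,0.148],[0,0,0,0,0,0.148]]]' -1 20; python3 to.py .432 .297 .20
```

```text
t 0.10 grasp [0.168  0.5494 0.2235] w 0.0941 gf 0.0
world d cm [ 26.4  -25.24  -2.35] tool d [-32.63 -16.41   2.37] turn [-0.002 -0.    -0.297]
time: 0.35
tool_pos: [0.1681, 0.5498, 0.4042]
eef_rot: [-0.925, -3.002, 0.002]
wrist_force: [-0.3, 0.3, -0.1]
grip_width: 0.094
grip_force: 0.0
t 0.35 grasp [0.168  0.5496 0.2238] w 0.094 gf 0.0
world d cm [ 26.4  -25.26  -2.38] tool d [-36.03  -6.03   2.39] turn [-0.001 -0.    -0.598]
```

```bash
python3 -m jog '[[[0,0,0,0,0,-0.15],[0,0,0,0,0,-0.15],[0,0,0,0,0,-0.15],[0,0,0,0,0,-0.148],[-3,-3,0.2,0,0,0],[-4,-4,0.2,0,0,0],[-4,-4,0.2,0,0,0],[-4,-4,0.2,0,0,0],[-4,-4,0,0,0,0],[-3,-3,0,0,0,0],[-2,-2,0,0,0,0],[-1,0,0,0,0,0],[0,0,0,0,0,0]]]'
cat > look.py <<'E'
import sys; from h import *
c=camera_info("wrist"); f=grab_frame("wrist")[:,:,::-1]; cv2.imwrite(f"pics/{sys.argv[1]}.png",f); np.save(f"pics/{sys.argv[1]}.npy",c,allow_pickle=True)
E
python3 look.py w1; python3 to.py .432 .297 .15
```

```text
time: 1.98
tool_pos: [0.4197, 0.3117, 0.3964]
eef_rot: [0.007, -3.141, -0.001]
wrist_force: [0.0, -0.5, 0.1]
grip_width: 0.0939
grip_force: 0.0
t 2.02 grasp [0.4189 0.312  0.216 ] w 0.0938 gf 0.0
world d cm [ 1.31 -1.5  -6.6 ] tool d [-1.3  -1.51  6.6 ] turn [ 0.    -0.001  0.006]
```

View pics/w1.png

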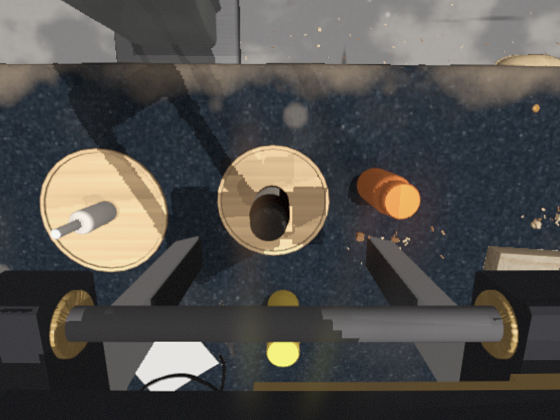

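The wrist view shows the varnish cap's top disc at about (269,221) on tray L, which is centred at (273,200). The glue nozzle tip is at about (56,234), and the orange look-alike is at right.

Run:
```python
from h import *
c=np.load("pics/w1.npy",allow_pickle=True).item()
f=cv2.imread("pics/w1.png"); g=f.max(2)
m=np.zeros(g.shape,np.uint8); m[180:245,245:295]=255; m&=cv2.inRange(g,0,70)
cs=max(cv2.findContours(m,0,cv2.CHAIN_APPROX_NONE)[0],key=cv2.contourArea).reshape(-1,2)
print(cs.min(0),cs.max(0))
low=cs[cs[:,1]>222]; print("cap",fitc(plane(c,low,.102),.016))
print("cap hand",plane(c,[[269,221]],.102),"glue tip",plane(c,[[56,234.]],.094),"glue shoulder base",plane(c,[[88,219.]],.064), plane(c,[[105,212.]],.006),"trayL",plane(c,[[273,200]],.01))
for n,p,r in(("body top",[.432,.295,.085],.0195),):
    print(proj(c,[p]))
```

```text
[250 188] [288 240]
cap (array([0.42831184, 0.29892783]), np.float64(0.0004520692962105017))
cap hand [[0.4278046  0.29960279]] glue tip [[0.44296947 0.10907501]] glue shoulder base [[0.43696572 0.12145359]] [[0.44399868 0.10697318]] trayL [[0.4281859  0.30028088]]
[[264.72758894 220.55726523]]
```

```bash
python3 -m jog '[[[-1,-1.3,2,0,0,0],[0,0,4,0,0,0],[0,0,4,0,0,0],[0,0,3,0,0,0],[0,0,2,0,0,0],[0,0,1,0,0,0],[0,0,0,0,0,0],[0,0,0,0,0,0]]]'; python3 to.py .429 .299 .055
```

```text
time: 3.02
tool_pos: [0.4297, 0.2988, 0.2375]
eef_rot: [-0.009, 3.14, 0.002]
wrist_force: [0.2, 0.2, -0.2]
grip_width: 0.0942
grip_force: 0.0
t 3.02 grasp [0.4299 0.2989 0.0571] w 0.0942 gf 0.0
world d cm [-0.09  0.01 -0.21] tool d [0.09 0.01 0.21] turn [0.001 0.002 0.006]
```

```bash
python3 -m jog '[[[0,0,0,0,0,0],[0,0,0,0,0,0],[0,0,0,0,0,0],[0,0,0,0,0,0],[0,0,0,0,0,0],[0,0,0,0,0,0],[0,0,0,0,0,0],[0,0,0,0,0,0]]]' 1 20; python3 to.py .60 .05 .17
```

```text
time: 4.03
tool_pos: [0.4295, 0.2982, 0.2366]
eef_rot: [-0.008, 3.142, 0.0]
wrist_force: [0.8, -0.2, 0.0]
grip_width: 0.0375
grip_force: 20.0
t 4.03 grasp [0.4295 0.2983 0.0562] w 0.0375 gf 20.0
world d cm [ 17.05 -24.83  11.38] tool d [-16.92 -24.91 -11.38] turn [0.    0.    0.005]
```

```bash
python3 -m jog '[[[0,0,-1,0,0,0],[0,0,-2,0,0,0],[0,0,-3,0,0,0],[0,0,-3,0,0,0],[-1,-1.5,-2,0,0,0],[-2,-3,0,0,0,0],[-2.5,-4,0,0,0,0],[-3,-4,0,0,0,0],[-3,-4,0,0,0,0],[-2.5,-4,0,0,0,0],[-1.5,-2.5,0,0,0,0],[-1,-1.4,0,0,0,0],[-0.4,-0.5,0,0,0,0],[0,0,2,0,0,0],[0,0,3,0,0,0],[0,0,3,0,0,0],[0,0,2,0,0,0],[0,0,0.5,0,0,0],[0,0,0,0,0,0],[0,0,0,0,0,0]]]'; python3 to.py .60 .05 .051
```

```text
time: 6.52
tool_pos: [0.6001, 0.0504, 0.2428]
eef_rot: [-0.009, 3.14, 0.0]
wrist_force: [-0.3, 0.0, -1.2]
grip_width: 0.0374
grip_force: 20.0
t 6.53 grasp [0.6005 0.0504 0.0624] w 0.0374 gf 20.0
world d cm [-0.05 -0.04 -1.14] tool d [ 0.05 -0.04  1.14] turn [0.    0.002 0.006]
```

```bash
python3 -m jog '[[[0,0,0.5,0,0,0],[0,0,0.4,0,0,0],[0,0,0.2,0,0,0],[0,0,0,0,0,0],[0,0,0,0,0,0]]]'; python3 to.py; python3 -m jog '[[[0,0,0,0,0,0],[0,0,0,0,0,0],[0,0,0,0,0,0],[0,0,0,0,0,0],[0,0,0,0,0,0],[0,0,-2,0,0,0],[0,0,-4,0,0,0],[0,0,-4,0,0,0],[1,-2,0,0,0,0],[2,-3,0,0,0,0],[2.5,-4,0,0,0,0],[2.5,-3.5,0,0,0,0],[2.5,-3,0,0,0,0],[1.2,-1.5,0,0,0,0],[0.3,-0.3,0,0,0,0],[0,0,0,0,0,0],[0,0,0,0,0,0]]]' -1; python3 to.py .4808 -.122 .094
```

```text
time: 7.15
tool_pos: [0.5998, 0.0501, 0.2307]
eef_rot: [0.008, -3.142, -0.0]
wrist_force: [-0.4, -0.1, -0.6]
grip_width: 0.0379
grip_force: 20.0
t 7.15 grasp [0.5997 0.0501 0.0503] w 0.0379 gf 20.0
time: 9.28
tool_pos: [0.4813, -0.1229, 0.3306]
eef_rot: [-0.01, 3.141, 0.001]
wrist_force: [1.7, 0.5, 0.6]
grip_width: 0.0942
grip_force: 0.0
t 9.28 grasp [ 0.4814 -0.1228  0.1502] w 0.0942 gf 0.0
world d cm [-0.06  0.08 -5.62] tool d [0.06 0.08 5.62] turn [0.    0.    0.006]
```

```bash
python3 -m jog '[[[0,0,2,0,0,0],[0,0,2,0,0,0],[0,0,1.3,0,0,0],[0,0,0.3,0,0,0],[0,0,0,0,0,0]]]'; python3 -m jog '[[[0,0,0,0,0,0],[0,0,0,0,0,0],[0,0,0,0,0,0],[0,0,0,0,0,0],[0,0,0,0,0,0],[0,0,0,0,0,0]]]' 1 20;  python3 to.py .431 .2995 .22
```

```text
time: 9.9
tool_pos: [0.481, -0.1234, 0.2748]
eef_rot: [-0.009, 3.141, -0.0]
wrist_force: [0.7, 0.4, 0.9]
grip_width: 0.0942
grip_force: 0.0
time: 10.65
tool_pos: [0.4807, -0.1235, 0.2747]
eef_rot: [-0.008, 3.141, 0.0]
wrist_force: [-0.3, -0.8, 0.8]
grip_width: 0.0507
grip_force: 20.0
t 10.65 grasp [ 0.4807 -0.1235  0.0943] w 0.0507 gf 20.0
world d cm [-4.97 42.3  12.57] tool d [  4.75  42.32 -12.57] turn [0.    0.    0.005]
```

Run:
```python
from h import *
f=grab_frame("scene")[:,:,::-1]; cv2.imwrite("pics/s1.png",f)
```

```text
(no output)
```

View pics/s1.png

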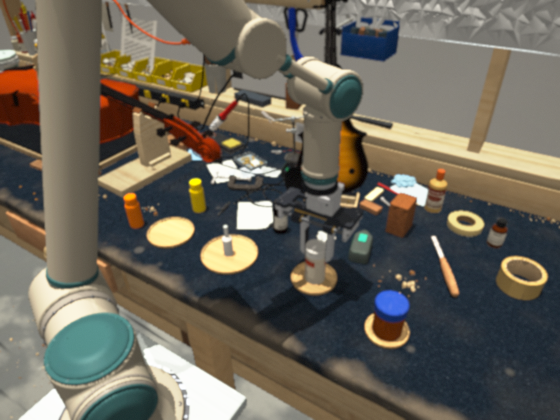

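The picture shows the varnish standing at its parking spot, about (281,220), and the tub gripped at (317,262). Next I carry the tub to tray L.

```bash
python3 -m jog '[[[0,0,-1,0,0,0],[0,0,-2.5,0,0,0],[0,0,-4,0,0,0],[0,0,-3.5,0,0,0],[0,1.5,-1.6,0,0,0],[0.3,3,0,0,0,0],[0.4,4,0,0,0,0],[0.5,4.5,0,0,0,0],[0.6,5,0,0,0,0],[0.6,5,0,0,0,0],[0.6,5,0,0,0,0],[0.6,5,0,0,0,0],[0.5,4,0,0,0,0],[0.4,3,0,0,0,0],[0.2,1.6,0,0,0,0],[0.1,0.6,0,0,0,0],[0,0,0,0,0,0],[0,0,0,0,0,0]]]'; python3 to.py .431 .2995 .0948
```

```text
time: 12.95
tool_pos: [0.4306, 0.2974, 0.4006]
eef_rot: [0.006, -3.141, 0.001]
wrist_force: [-0.1, 1.0, -0.9]
grip_width: 0.0511
grip_force: 20.0
t 12.95 grasp [0.4306 0.2973 0.2202] w 0.0511 gf 20.0
world d cm [  0.04   0.22 -12.54] tool d [-0.04  0.23 12.54] turn [-0.001 -0.     0.004]
```

```bash
python3 -m jog '[[[0,0.2,2.5,0,0,0],[0,0,4,0,0,0],[0,0,3,0,0,0],[0,0,2,0,0,0],[0,0,0.7,0,0,0],[0,0,0.3,0,0,0],[0,0,0,0,0,0],[0,0,0,0,0,0]]]'; python3 to.py .431 .2995 .0946
```

```text
time: 13.95
tool_pos: [0.4308, 0.3003, 0.2765]
eef_rot: [-0.008, 3.14, 0.001]
wrist_force: [-0.4, -0.0, -1.5]
grip_width: 0.0509
grip_force: 20.0
t 13.95 grasp [0.431  0.3005 0.0961] w 0.0509 gf 20.0
world d cm [-0.   -0.1  -0.15] tool d [ 0.01 -0.1   0.15] turn [0.001 0.002 0.005]
```

```bash
python3 -m jog '[[[0,-0.05,0.15,0,0,0],[0,0,0,0,0,0],[0,0,0,0,0,0]]]';python3 -m jog '[[[0,0,0,0,0,0],[0,0,0,0,0,0],[0,0,0,0,0,0],[0,0,0,0,0,0],[0,0,0,0,0,0],[0,0,-2,0,0,0],[0,0,-3,0,0,0],[-1,-1,-1.5,0,0,0],[-2,-3,0,0,0,0],[-2.5,-4,0,0,0,0],[-3,-4.5,0,0,0,0],[-3,-4.5,0,0,0,0],[-2.5,-4,0,0,0,0],[-1.5,-2.5,0,0,0,0],[-1,-1,0,0,0,0],[-0.4,-0.5,0,0,0,0],[0,0,0,0,0,0],[0,0,0,0,0,0]]]' -1; python3 to.py .5998 .0501 .0505
```

```text
time: 14.32
tool_pos: [0.4307, 0.2999, 0.2747]
eef_rot: [-0.008, 3.14, 0.001]
wrist_force: [0.4, -0.1, 2.0]
grip_width: 0.0509
grip_force: 20.0
time: 16.58
tool_pos: [0.6003, 0.0516, 0.3392]
eef_rot: [0.01, -3.141, -0.001]
wrist_force: [0.3, 1.4, -0.5]
grip_width: 0.0941
grip_force: 0.0
t 16.57 grasp [0.6002 0.0516 0.1588] w 0.0941 gf 0.0
world d cm [ -0.04  -0.15 -10.83] tool d [ 0.03 -0.16 10.83] turn [ 0.    -0.     0.006]
```

```bash
python3 -m jog '[[[0,-0.15,2.5,0,0,0],[0,0,4,0,0,0],[0,0,3,0,0,0],[0,0,1.2,0,0,0],[0,0,0.1,0,0,0],[0,0,0,0,0,0]]]';python3 -m jog '[[[0,0,0,0,0,0],[0,0,0,0,0,0],[0,0,0,0,0,0],[0,0,0,0,0,0],[0,0,0,0,0,0],[0,0,0,0,0,0],[0,0,0,0,0,0]]]' 1 20; python3 to.py .4808 -.1205 .15
```

```text
time: 17.32
tool_pos: [0.6013, 0.0494, 0.2324]
eef_rot: [-0.009, 3.139, 0.0]
wrist_force: [-0.6, -0.4, 0.5]
grip_width: 0.094
grip_force: 0.0
time: 18.2
tool_pos: [0.6008, 0.0492, 0.2311]
eef_rot: [0.008, -3.142, -0.0]
wrist_force: [-0.3, -0.1, -0.7]
grip_width: 0.0371
grip_force: 20.0
t 18.20 grasp [0.6008 0.0492 0.0507] w 0.0371 gf 19.99
world d cm [-12.   -16.97   9.93] tool d [ 12.09 -16.91  -9.93] turn [ 0.    -0.     0.005]
```

```bash
python3 -m jog '[[[0,0,-1,0,0,0],[0,0,-2.5,0,0,0],[0,0,-3.5,0,0,0],[0.5,-0.5,-2,0,0,0],[1.5,-2,0,0,0,0],[2.5,-3.5,0,0,0,0],[2.5,-3.5,0,0,0,0],[2.5,-3.5,0,0,0,0],[1.5,-2.5,0,0,0,0],[0.9,-1.1,0,0,0,0],[0.1,-0.3,0,0,0,0],[0,0,2,0,0,0],[0,0,3,0,0,0],[0,0,2,0,0,0],[0,0,0.5,0,0,0],[0,0,0,0,0,0],[0,0,0,0,0,0]]]'; python3 to.py .481 -.1205 .0567
```

```text
time: 20.32
tool_pos: [0.4822, -0.1205, 0.247]
eef_rot: [-0.009, 3.14, -0.001]
wrist_force: [0.7, -0.5, -1.3]
grip_width: 0.0378
grip_force: 20.0
t 20.32 grasp [ 0.4825 -0.1205  0.0666] w 0.0378 gf 19.99
world d cm [-0.15  0.   -0.99] tool d [0.15 0.01 0.98] turn [-0.001  0.002  0.006]
```

```bash
python3 -m jog '[[[0.1,0,0.5,0,0,0],[0,0,0.35,0,0,0],[0,0,0.1,0,0,0],[0,0,0,0,0,0],[0,0,0,0,0,0]]]';python3 to.py .481 -.1205 .0567;python3 -m jog '[[[0,0,0,0,0,0],[0,0,0,0,0,0],[0,0,0,0,0,0],[0,0,0,0,0,0],[0,0,0,0,0,0],[0,0,-2,0,0,0],[0,0,-4,0,0,0],[0,0,-4,0,0,0],[0.3,1,-2,0,0,0],[0.5,3,-2,0,0,0],[0.7,4,0,0,0,0],[0.7,4.5,0,0,0,0],[0.7,4,0,0,0,0],[0.5,3.5,0,0,0,0],[0.3,2,0,0,0,0],[0.1,0.8,0,0,0,0],[0,0,0,0,0,0],[0,0,0,0,0,0]]]' -1; python3 look.py w2; python3 to.py .444 .108 .045
```

```text
time: 20.95
tool_pos: [0.4806, -0.1204, 0.2371]
eef_rot: [-0.008, 3.142, 0.0]
wrist_force: [-1.7, 0.8, 6.4]
grip_width: 0.0377
grip_force: 20.0
t 20.95 grasp [ 0.4806 -0.1204  0.0567] w 0.0377 gf 20.0
world d cm [ 0.04 -0.01  0.  ] tool d [-0.04 -0.01 -0.  ] turn [0.    0.    0.005]
time: 23.2
tool_pos: [0.4417, 0.1067, 0.3766]
eef_rot: [0.007, -3.142, 0.001]
wrist_force: [-0.4, 0.0, 0.6]
grip_width: 0.0941
grip_force: 0.0
t 23.25 grasp [0.4417 0.1065 0.1962] w 0.094 gf 0.0
world d cm [  0.23   0.15 -15.12] tool d [-0.23  0.15 15.12] turn [-0.     0.     0.004]
```

View pics/w2.png

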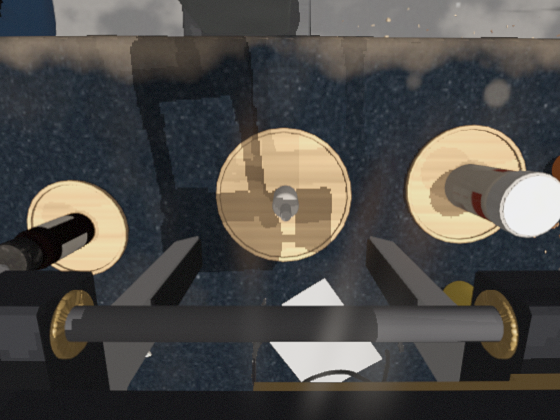

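The glue nozzle tip is at (287,213) and its shoulder at (286,203), inside tray XL centred at (284,194). The tub at right and the varnish at left stand upright on their new trays.

```bash
python3 - <<'E'
from h import *
c=np.load("pics/w2.npy",allow_pickle=True).item()
print(plane(c,[[287,213]],.094),plane(c,[[286,204]],.064),"tray",plane(c,[[284,194.5]],.01))
print("var tray",plane(c,[[77.5,227]],.01),"tub lid",plane(c,[[530,204]],.106),"tray l",plane(c,[[467,184]],.01))
E
python3 -m jog '[[[-0.2,0.1,2.5,0,0,0],[0,0,4,0,0,0],[0,0,4,0,0,0],[0,0,3,0,0,0],[0,0,1.2,0,0,0],[0,0,0.4,0,0,0],[0,0,0,0,0,0],[0,0,0,0,0,0]]]';  python3 to.py .444 .107 .045
```

```text
[[0.43999024 0.10948894]] [[0.43899752 0.10888812]] tray [[0.44039723 0.10717326]]
var tray [[ 0.47742888 -0.11760377]] tub lid [[0.42891444 0.29801034]] tray l [[0.4280918  0.30032273]]
time: 24.25
tool_pos: [0.444, 0.1083, 0.2266]
eef_rot: [-0.008, 3.139, 0.0]
wrist_force: [0.2, -0.2, 0.1]
grip_width: 0.0943
grip_force: 0.0
t 24.25 grasp [0.4444 0.1084 0.0462] w 0.0943 gf 0.0
world d cm [-0.04 -0.14 -0.12] tool d [ 0.04 -0.14  0.12] turn [0.    0.002 0.005]
```

```bash
python3 -m jog '[[[0.15,0.1,0.1,0,0,0],[0,0,0,0,0,0]]]'; python3 -m jog '[[[0,0,0,0,0,0],[0,0,0,0,0,0],[0,0,0,0,0,0],[0,0,0,0,0,0],[0,0,0,0,0,0],[0,0,0,0,0,0],[0,0,0,0,0,0],[0,0,0,0,0,0],[0,0,0,0,0,0]]]' 1 10;  python3 to.py .60 .05 .05
```

```text
time: 24.5
tool_pos: [0.4418, 0.1094, 0.225]
eef_rot: [-0.009, 3.141, 0.0]
wrist_force: [-0.1, 0.3, -0.1]
grip_width: 0.0939
grip_force: 0.0
time: 25.62
tool_pos: [0.442, 0.1093, 0.2246]
eef_rot: [-0.008, 3.142, 0.0]
wrist_force: [-0.8, -0.9, -0.3]
grip_width: 0.0245
grip_force: 10.0
t 25.62 grasp [0.442  0.1093 0.0442] w 0.0245 gf 10.0
world d cm [15.8  -5.93  0.58] tool d [-15.77  -6.01  -0.57] turn [0.    0.    0.005]
```

```bash
python3 -m jog '[[[0,0,-1,0,0,0],[0,0,-2,0,0,0],[-0.5,0,-1,0,0,0],[-2,-0.8,0,0,0,0],[-3,-1.2,0,0,0,0],[-3.5,-1.3,0,0,0,0],[-3,-1.2,0,0,0,0],[-2,-0.8,0,0,0,0],[-1.2,-0.5,0,0,0,0],[-0.6,-0.2,0,0,0,0],[0,0,1,0,0,0],[0,0,2,0,0,0],[0,0,0.9,0,0,0],[0,0,0.3,0,0,0],[0,0,0,0,0,0],[0,0,0,0,0,0]]]';  python3 to.py .60 .05 .0384
```

```text
time: 27.62
tool_pos: [0.6005, 0.0502, 0.2233]
eef_rot: [-0.008, 3.14, 0.0]
wrist_force: [-0.1, 0.1, -0.6]
grip_width: 0.0245
grip_force: 10.0
t 27.62 grasp [0.6007 0.0502 0.0429] w 0.0245 gf 10.0
world d cm [-0.07 -0.02 -0.45] tool d [ 0.07 -0.02  0.45] turn [0.    0.001 0.005]
```

```bash
python3 -m jog '[[[0,0,0.3,0,0,0],[0,0,0.15,0,0,0],[0,0,0,0,0,0],[0,0,0,0,0,0]]]';python3 to.py .6 .05 .0384;python3 -m jog '[[[0,0,0,0,0,0],[0,0,0,0,0,0],[0,0,0,0,0,0],[0,0,0,0,0,0],[0,0,0,0,0,0],[0,0,-2,0,0,0],[0,0,-4,0,0,0],[0,0,-4,0,0,0],[0.5,-1,-2,0,0,0],[1.5,-3,0,0,0,0],[2,-4.5,0,0,0,0],[2.5,-5,0,0,0,0],[2.5,-5,0,0,0,0],[2.5,-5,0,0,0,0],[2.5,-5,0,0,0,0],[1.9,-4,0,0,0,0],[1.2,-3,0,0,0,0],[0.5,-1.6,0,0,0,0],[0.2,-0.5,0,0,0,0],[0,0,0,0,0,0]]]' -1; python3 to.py .4225 -.3255 .079
```

```text
time: 28.12
tool_pos: [0.6003, 0.0501, 0.2186]
eef_rot: [-0.008, 3.141, -0.0]
wrist_force: [-0.4, -0.0, 4.6]
grip_width: 0.024
grip_force: 10.0
t 28.12 grasp [0.6004 0.0501 0.0382] w 0.024 gf 10.0
world d cm [-0.04 -0.01  0.02] tool d [ 0.04 -0.01 -0.02] turn [-0.     0.001  0.005]
time: 30.62
tool_pos: [0.4245, -0.3263, 0.338]
eef_rot: [-0.009, 3.142, 0.001]
wrist_force: [0.5, 0.3, -0.0]
grip_width: 0.0941
grip_force: 0.0
t 30.62 grasp [ 0.4245 -0.3261  0.1576] w 0.0941 gf 0.0
world d cm [-0.2   0.06 -7.86] tool d [0.2  0.06 7.86] turn [0.001 0.    0.006]
```

```bash
python3 -m jog '[[[0.2,0.05,2,0,0,0],[0,0,3,0,0,0],[0,0,2,0,0,0],[0,0,0.7,0,0,0],[0,0,0.1,0,0,0],[0,0,0,0,0,0]]]'; python3 -m jog '[[[0,0,0,0,0,0],[0,0,0,0,0,0],[0,0,0,0,0,0],[0,0,0,0,0,0],[0,0,0,0,0,0],[0,0,0,0,0,0]]]' 1 25;  python3 to.py .4435 .1065 .20
```

```text
time: 31.38
tool_pos: [0.4227, -0.3263, 0.2609]
eef_rot: [-0.009, 3.14, -0.001]
wrist_force: [0.9, 0.2, 0.1]
grip_width: 0.0938
grip_force: 0.0
time: 32.12
tool_pos: [0.4222, -0.3261, 0.2603]
eef_rot: [-0.008, 3.142, 0.001]
wrist_force: [0.0, 1.8, 3.2]
grip_width: 0.065
grip_force: 25.0
t 32.12 grasp [ 0.4222 -0.326   0.0799] w 0.065 gf 25.0
world d cm [ 2.13 43.25 12.01] tool d [ -2.35  43.25 -11.99] turn [0.001 0.    0.005]
```

```bash
python3 -m jog '[[[0,0,-1,0,0,0],[0,0,-2.5,0,0,0],[0,0,-3.5,0,0,0],[0,0,-3.5,0,0,0],[0,1,-2,0,0,0],[-0.1,3,0,0,0,0],[-0.2,4,0,0,0,0],[-0.3,5,0,0,0,0],[-0.3,5,0,0,0,0],[-0.3,5,0,0,0,0],[-0.3,5,0,0,0,0],[-0.3,5,0,0,0,0],[-0.2,4,0,0,0,0],[-0.2,3,0,0,0,0],[-0.1,1.8,0,0,0,0],[0,1,0,0,0,0],[0,0.4,0,0,0,0],[0,0,0,0,0,0],[0,0,0,0,0,0]]]'; python3 to.py .4435 .1065 .0802
```

```text
time: 34.5
tool_pos: [0.443, 0.1052, 0.3852]
eef_rot: [-0.007, 3.142, -0.0]
wrist_force: [-0.0, -0.3, -2.0]
grip_width: 0.065
grip_force: 25.0
t 34.50 grasp [0.443  0.1052 0.2048] w 0.065 gf 25.0
world d cm [  0.05   0.13 -12.46] tool d [-0.05  0.13 12.46] turn [-0.     0.     0.004]
```

```bash
python3 -m jog '[[[0,0.1,2.5,0,0,0],[0,0,4,0,0,0],[0,0,3,0,0,0],[0,0,1.7,0,0,0],[0,0,0.7,0,0,0],[0,0,0.35,0,0,0],[0,0,0.1,0,0,0],[0,0,0,0,0,0],[0,0,0,0,0,0]]]'; python3 to.py .4435 .1065 .0799
```

```text
time: 35.62
tool_pos: [0.4431, 0.1068, 0.2621]
eef_rot: [-0.008, 3.141, 0.0]
wrist_force: [-0.2, -0.4, -2.0]
grip_width: 0.0652
grip_force: 25.0
t 35.62 grasp [0.4433 0.1069 0.0817] w 0.0652 gf 25.0
world d cm [ 0.02 -0.04 -0.18] tool d [-0.02 -0.04  0.18] turn [0.    0.001 0.005]
```

```bash
python3 -m jog '[[[0,0,0.18,0,0,0],[0,0,0,0,0,0],[0,0,0,0,0,0]]]';python3 -m jog '[[[0,0,0,0,0,0],[0,0,0,0,0,0],[0,0,0,0,0,0],[0,0,0,0,0,0],[0,0,-2,0,0,0],[0,0,-3,0,0,0],[0,0,-2,0,0,0],[-2,-0.7,0,0,0,0],[-3,-1.1,0,0,0,0],[-3.5,-1.2,0,0,0,0],[-3,-1.1,0,0,0,0],[-2.2,-0.8,0,0,0,0],[-1.4,-0.5,0,0,0,0],[-0.5,-0.2,0,0,0,0],[0,0,0,0,0,0],[0,0,0,0,0,0]]]' -1; python3 to.py .6003 .0501 .0385
```

```text
time: 36.0
tool_pos: [0.4432, 0.1069, 0.2603]
eef_rot: [-0.008, 3.141, 0.0]
wrist_force: [-0.6, -0.5, 2.5]
grip_width: 0.065
grip_force: 25.0
time: 38.0
tool_pos: [0.5986, 0.0519, 0.3299]
eef_rot: [0.009, -3.141, -0.0]
wrist_force: [-0.9, 0.7, 0.8]
grip_width: 0.0942
grip_force: 0.0
t 38.00 grasp [0.5985 0.052  0.1495] w 0.0942 gf 0.0
world d cm [  0.18  -0.19 -11.1 ] tool d [-0.18 -0.19 11.1 ] turn [ 0.    -0.001  0.006]
```

```bash
python3 -m jog '[[[-0.1,-0.15,2.5,0,0,0],[0,0,4,0,0,0],[0,0,3,0,0,0],[0,0,1.3,0,0,0],[0,0,0.3,0,0,0],[0,0,0,0,0,0],[0,0,0,0,0,0]]]';python3 -m jog '[[[0,0,0,0,0,0],[0,0,0,0,0,0],[0,0,0,0,0,0],[0,0,0,0,0,0],[0,0,0,0,0,0],[0,0,0,0,0,0],[0,0,0,0,0,0],[0,0,0,0,0,0],[0,0,0,0,0,0]]]' 1 10; python3 to.py .423 -.323 .16
```

```text
time: 38.88
tool_pos: [0.6008, 0.0501, 0.2201]
eef_rot: [-0.008, 3.139, 0.0]
wrist_force: [-0.6, -0.0, 0.1]
grip_width: 0.0939
grip_force: 0.0
time: 40.0
tool_pos: [0.6003, 0.0501, 0.2188]
eef_rot: [-0.008, 3.142, 0.0]
wrist_force: [0.5, 0.5, 0.2]
grip_width: 0.0247
grip_force: 10.0
t 40.00 grasp [0.6003 0.0501 0.0384] w 0.0247 gf 10.0
world d cm [-17.73 -37.31  12.16] tool d [ 17.92 -37.22 -12.16] turn [0.    0.    0.005]
```

```bash
python3 -m jog '[[[0,0,-1,0,0,0],[0,0,-2.5,0,0,0],[0,0,-3.5,0,0,0],[0,0,-3,0,0,0],[0.5,-1,-2,0,0,0],[1.5,-3,0,0,0,0],[2,-4.2,0,0,0,0],[2.5,-5,0,0,0,0],[2.5,-5,0,0,0,0],[2.5,-5,0,0,0,0],[2.4,-5,0,0,0,0],[1.9,-4,0,0,0,0],[1.2,-3,0,0,0,0],[0.6,-1.5,0,0,0,0],[0.3,-0.5,0,0,0,0],[0,0,0,0,0,0],[0,0,0,0,0,0]]]'; python3 to.py .423 -.323 .0445
```

```text
time: 42.12
tool_pos: [0.4236, -0.3218, 0.3388]
eef_rot: [-0.01, 3.142, 0.001]
wrist_force: [0.2, -0.3, -0.1]
grip_width: 0.0243
grip_force: 10.0
t 42.12 grasp [ 0.4236 -0.3217  0.1584] w 0.0243 gf 10.0
world d cm [ -0.06  -0.13 -11.39] tool d [ 0.06 -0.13 11.39] turn [0.001 0.    0.006]
```

```bash
python3 -m jog '[[[0.05,-0.1,2.5,0,0,0],[0,0,4,0,0,0],[0,0,2.7,0,0,0],[0,0,1.2,0,0,0],[0,0,0.6,0,0,0],[0,0,0.3,0,0,0],[0,0,0,0,0,0],[0,0,0,0,0,0]]]'; python3 to.py .423 -.323 .0443
```

```text
time: 43.12
tool_pos: [0.4229, -0.324, 0.2265]
eef_rot: [-0.008, 3.141, -0.001]
wrist_force: [0.6, 0.1, -0.3]
grip_width: 0.024
grip_force: 10.0
t 43.12 grasp [ 0.4231 -0.3242  0.0461] w 0.024 gf 10.0
world d cm [-0.01  0.12 -0.18] tool d [0.01 0.12 0.18] turn [-0.001  0.001  0.005]
```

Release, lift clear, back off toward the robot's side, and check from above.

```bash
python3 -m jog '[[[0,0.1,0.18,0,0,0],[0,0,0,0,0,0],[0,0,0,0,0,0]]]';python3 -m jog '[[[0,0,0,0,0,0],[0,0,0,0,0,0],[0,0,0,0,0,0],[0,0,0,0,0,0],[0,0,0,0,0,0],[0,0,-2,0,0,0],[0,0,-4,0,0,0],[0,0,-4,0,0,0],[0,0,-4,0,0,0],[2,-1,-3,0,0,0],[3,-2,0,0,0,0],[4,-3,0,0,0,0],[4,-3,0,0,0,0],[3,-2,0,0,0,0],[2,-1,0,0,0,0],[0,0,0,0,0,0],[0,0,0,0,0,0]]]' -1; python3 to.py
python3 - <<'E'
from h import *
for n in("top","scene"):
    f=grab_frame(n)[:,:,::-1]; cv2.imwrite(f"pics/{n}9.png",f)
E
```

```text
time: 43.5
tool_pos: [0.4229, -0.3232, 0.2247]
eef_rot: [-0.008, 3.141, -0.002]
wrist_force: [-0.2, -0.8, 5.9]
grip_width: 0.024
grip_force: 10.0
time: 45.62
tool_pos: [0.2627, -0.4344, 0.3938]
eef_rot: [-0.025, -3.121, 0.015]
wrist_force: [-0.5, -0.1, 0.1]
grip_width: 0.0938
grip_force: 0.0
t 45.62 grasp [ 0.259  -0.4361  0.2134] w 0.0938 gf 0.0
```

View pics/top9.png

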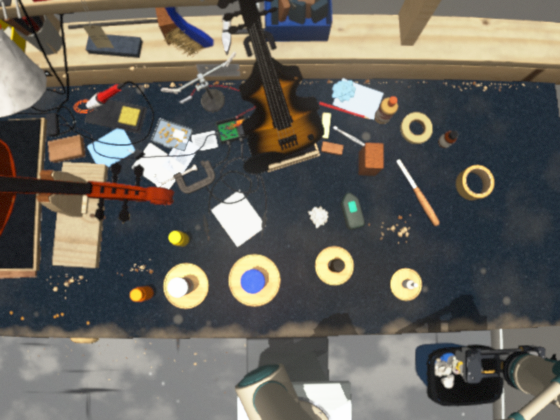

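View pics/scene9.png

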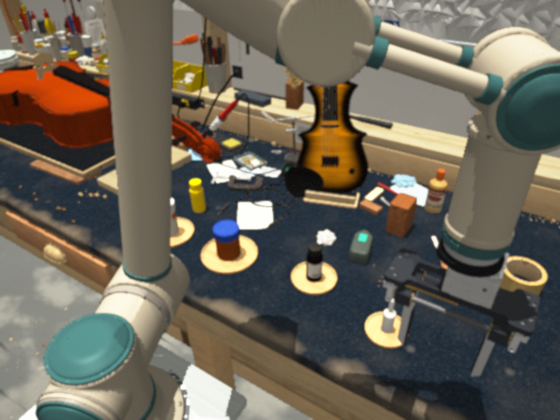

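All four stand upright on the right trays: tub lid (177,287), jar lid (253,281), varnish (337,265), glue (409,285). The sanding block and cork block haven't moved. One numeric check before handing in.

Run:
```python
from h import *
c=camera_info("top"); f=cv2.imread("pics/top9.png"); hsv=cv2.cvtColor(f,cv2.COLOR_BGR2HSV)
white=cv2.inRange(hsv,(0,0,150),(180,60,255)); blue=cv2.inRange(hsv,(100,120,60),(130,255,255))
for n,(u,v),mk,z,r,w in (("tub",(177,287),white,.106,.026,18),("jar",(253,281),blue,.091,.033,22)):
    m=np.zeros_like(white); cv2.circle(m,(u,v),w,255,-1); m&=mk
    cs=max(cv2.findContours(m,0,cv2.CHAIN_APPROX_NONE)[0],key=cv2.contourArea).reshape(-1,2)
    print(n,fitc(plane(c,cs,z),r))
print("varnish",proj(c,[[.4808,-.1205,.102]]),"glue tip",proj(c,[[.4233,-.3231,.094]]))
ys,xs=np.where(white[275:296,395:420]); print("glue white px",xs.min()+395,xs.max()+395,ys.mean()+275)
d=cv2.inRange(hsv,(0,0,0),(180,255,70))[255:275,325:350]; ys,xs=np.where(d); print("varn dark",xs.min()+325,xs.max()+325,ys.min()+255,ys.max()+255)
```

```text
tub (array([0.43080164, 0.30090935]), np.float64(0.0005524741078397899))
jar (array([0.43918702, 0.10360354]), np.float64(0.0035042678492507966))
varnish [[338.95343459 265.01593274]] glue tip [[415.15180236 285.14561558]]
glue white px 406 417 284.25882352941176
varn dark 330 336 260 270
```

```bash
python3 -c "
from station import workorder
print(workorder.close_job())"
```

```text
the job is handed in; nothing more can be done
None
```

The job is handed in: all four containers stand upright on their own trays, with the tub and jar measured within about 5 mm of centre and the varnish and glue tube checked more roughly in the pictures; the sanding and cork blocks look unmoved, and it took about 46 s (the verdict was not shown to me).

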